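# Fit the grating rotor on the wax shaver

### The arm

A 6-joint arm with a two-finger parallel gripper is mounted at the origin on the work surface. World frame = base frame: x ahead of the robot, y to its left, z up, the work surface at z = 0. Lengths are in m, angles in rad, forces in N, time in s.
With the tool pointing down it reaches from about 0.375 to 0.975 m from the base axis. Payload 3.8 kg.
Tool frame: the origin (TCP) lies midway between the tips of the shut fingers; the grasp point (between the pads) lies 19 mm behind it; z points along the fingers, y is the line along which they close (so a half turn about z gives the same grasp; the last joint's range is limited). The gripper opens to 88 mm and grips with 3 to 60 N. Pads are 18 mm wide; open, the fingers measure 123 mm over their backs; the gripper's body (75 mm by 187 mm) begins 45 mm behind the grasp point.
Start: joints at [1.196, 0.264, 1.604, -0, 1.274, -0.037], TCP at [0.224, 0.637, 0.239] pointing down, gripper open.
Joint ranges: [-2.63, 2.63], [-0.94, 2.18], [0.31, 2.57], [-1.31, 4.45], [0, 2.66], [-2.55, 2.55]. Speed limits (rad/s): [2.57, 2.57, 3.14, 3.14, 3.14, 3.14].

### API

Orientations are given as a rotation vector (axis times angle).
In Python, from cell import manip, inverse_kinematics, cams, order gives the robot as it stands. Calls block until the motion is done:
- manip.move_pose(position, orientation): joint-space move of the TCP to a pose.
- manip.move_linear(position, rate=0.15, rot=None): straight line of the TCP; rot=None keeps the orientation; rate is the mean speed in m/s.
- manip.set_joints(angles): joint-space move.
- manip.set_gripper(opening, force=None): finger opening in m; force is the grip in N (None keeps the last); returns when the fingers have stopped.
- manip.dwell(seconds).
- inverse_kinematics(position, orientation): joint angles nearest the present ones, or None.
- manip.state(): the state.
- cams.capture(name): name is "side" or "top" or "wrist"; returns a dict with "image" (420x560x3 uint8, blue, green, red), "z_map" (420x560 float32, m along the optical axis (not along the pixel's ray), 0 where there is no reading), "intrinsics" (3x3 intrinsics, pixels), "position" and "orientation" of the camera in the world; the wrist camera has in their place "T_tool_cam" (4x4, takes a point from camera to tool coordinates, whose origin is the TCP and whose axes are the flange's). Camera axes: x right, y down, z forward; pixel columns grow to the right and rows downward; lengths in m; the calibration is good to about 2 mm. A picture is of the moment at which its call begins: read the wrist's pose just before it.
A pose or a line that the arm cannot do raises manip.IKError and nothing moves.
- order.close_job(): hands the job in; it is judged then, once.
The state is a dict: "clock": time; "joint_pos": joint angles; "joint_velocities": joint speeds; "tau": joint torques, N m; "tool_pos": TCP position; "tcp_rot": TCP orientation; "contact_force": force on the tool from outside, world axes, zero at the start; "moment": the same for the moment, N m; "gripper_width": finger opening in m; "grasp_force": force on a finger pad.
Only numpy, scipy, OpenCV 4.12 (cv2) and the standard library are available. Lean on these libraries where they do the work, as an engineer would, in place of code of your own. Each camera call takes 0.05 s, during which the arm holds its last target. There are 200 camera calls.

### The job

Get the wax shaver ready: pick up the orange grating rotor, the one whose bore has four teeth, and push it down onto the shaver's four-toothed drive shaft, rocking it a little if the teeth catch, until they mesh and it sits fully home, flat on the shaver's black shoulder. Keep hold of it until it is home, then let go and move clear; leave the teal plain-bored rotor where it is.

Things in the scene. Friction and masses are not known exactly. Their poses are not given: they have to be found in the camera images.
- rotor_mid (a point): Loose orange grating rotor, 250 g: flange 90 mm across, 8 mm thick (3 mm blades on it), below an 8-sided collar, 58 mm across flats, to 64 mm high. Through bore 50 mm wide with four teeth 7 mm wide, in to 15 mm from the axis. Point: on the axis, 32 mm above the underside; z up. Flats to grip from above face x and y, both ways; slots also lie along x and y, teeth at 45 deg; repeats every 90 deg.
- shaft_seat (a point): Centre of the flat black shoulder, 64 mm across, on the fixed white wax shaver, 68 mm above the table; z up. The upright shaft's four teeth lie along x and y, both ways. The rotor's slots go over them with 4.5 mm play sideways, 10 deg in yaw; wrongly turned it stops 30 mm high. Home, its underside is on the shoulder, its mid point 32 mm above this. Housing 180 (x) by 150 (y), 60 mm high.
- shaft_tip (a point): Top of the steel drive shaft, on its axis 50 mm above the shoulder; same axes as shaft_seat. The core is 16 mm across and pointed; its four teeth are 7 mm wide, reach 20.5 mm from the axis, are full up to 26 mm above the shoulder and slope in to the core at 38 mm. The shaft does not turn.
- plain_rotor_mid (a point): Loose teal rotor that does not fit, to be left alone: same flange, 90 mm across and 8 mm thick, below a round collar 58 mm across, 64 mm high, with a smooth round bore 24 mm across. The point is on its axis, 32 mm above its underside; z up.
There are look-alikes about, which are no part of the job. What is shaped like the part that bears rotor_mid but blue or yellow is not meant.

How it is judged:
By the outcome, as a careful person would: the job done as asked, in the order asked, and still so for the second after the job is handed in, with the robot touching nothing.
It also fails if it takes over 40 s, if anything falls off the work surface, if the arm or the gripper's body presses on something with over 40 N, if the wrist force passes 120 N, or if a joint passes its speed limit or range.

## Working session

There is one attempt and no reset: what is moved stays moved. The work goes in short steps, each a Python script; the robot and the scene stay as the last script left them, time stands still between calls to the robot, and variables do not carry over. Pictures are saved under pics/ and viewed, at most 10 in all, crops included, and the job is handed in when it is done.

```bash
ls; mkdir -p pics; cat > h.py <<'E'
import numpy as np, cv2
from scipy.spatial.transform import Rotation as R
from cell import manip, inverse_kinematics, cams, order
def cap(name):
    s=manip.state(); d=cams.capture(name)
    if name=="wrist":
        T=np.eye(4); T[:3,:3]=R.from_rotvec(s["tcp_rot"]).as_matrix(); T[:3,3]=s["tool_pos"]
        T=T@d["T_tool_cam"]
    else:
        T=np.eye(4); o=np.array(d["orientation"],float)
        T[:3,:3]=o if o.shape==(3,3) else R.from_rotvec(o).as_matrix(); T[:3,3]=d["position"]
    d["T"]=T; return d
def ray(d,u,v,z):
    "pixel onto plane of height z"
    r=d["T"][:3,:3]@np.linalg.solve(d["intrinsics"],[u,v,1.]); p=d["T"][:3,3]
    return p+r*(z-p[2])/r[2]
def cloud(d):
    "world point of every pixel from the depth map"
    v,u=np.mgrid[:420,:560]; k=np.linalg.inv(d["intrinsics"])
    c=np.stack([u,v,np.ones_like(u)],-1)@k.T*d["z_map"][...,None]
    return c@d["T"][:3,:3].T+d["T"][:3,3]
E
python3 - <<'E'
from h import *
a=cap("top"); b=cap("side")
cv2.imwrite("pics/top.png",a["image"]); cv2.imwrite("pics/side.png",b["image"])
for d in(a,b): print(d["orientation"],d["T"].round(3),d["intrinsics"])
print(manip.state())
E
```

```text
pics
[-2.17502316  2.02003713 -0.23387252] [[ 0.073 -0.972  0.225  0.356]
 [-0.997 -0.072  0.013 -0.097]
 [ 0.003 -0.225 -0.974  0.91 ]
 [ 0.     0.     0.     1.   ]] [[456.50320023   0.         280.68430156]
 [  0.         456.50320023 212.43935363]
 [  0.           0.           1.        ]]
[-2.36512018  0.09712729 -0.06256908] [[ 0.996 -0.052  0.074  0.482]
 [-0.089 -0.712  0.696 -0.709]
 [ 0.017 -0.7   -0.714  0.729]
 [ 0.     0.     0.     1.   ]] [[411.45995864   0.         273.83975997]
 [  0.         411.45995864 204.00857922]
 [  0.           0.           1.        ]]
{'clock': 0.1, 'joint_pos': array([ 1.19613521e+00,  2.64620310e-01,  1.60520693e+00, -7.93220629e-06,
        1.27372169e+00, -3.69253519e-02]), 'joint_velocities': array([-2.90912270e-05, -2.86743975e-03, -2.79271208e-03,  9.40858592e-04,
       -1.39602586e-03, -5.63763578e-04]), 'tau': array([-2.15958480e-04, -5.03625047e+01, -3.58072186e+01,  7.30587286e-02,
        2.33345828e-02, -7.47605054e-05]), 'tool_pos': array([0.22345013, 0.63626896, 0.23756775]), 'tcp_rot': array([-5.27926521e-01, -3.09651804e+00,  3.01012538e-03]), 'contact_force': array([-0.19902481, -0.77665226,  0.17732703]), 'moment': array([-0.04332907, -0.00028221,  0.03576948]), 'grasp_force': 0.0, 'gripper_width': 0.08838204556128565}
```

View pics/top.png

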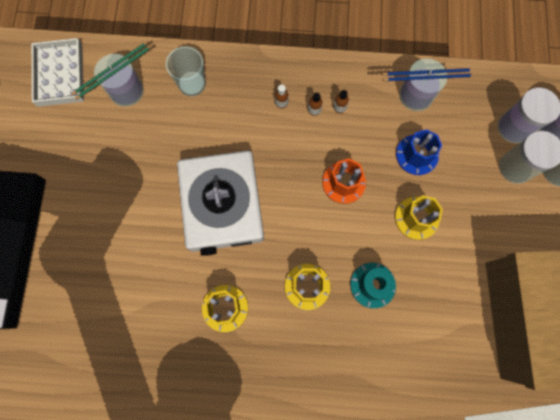

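View pics/side.png

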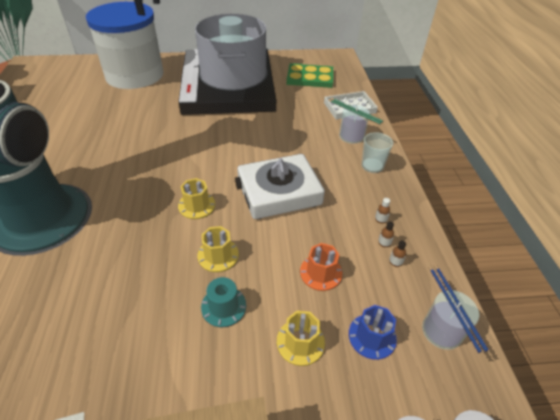

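Both views show the shaver (top 219,197; side 281,178). Candidates for the target, in top-view pixels:
- orange at 347,180 (side 322,265)
- blue at 418,152
- yellows at 419,217, 308,287 and 224,309
- teal at 373,285, which is the plain one

I choose the orange one with the toothed bore. Next I'll measure it and check a close crop.

```bash
cat > m.py <<'E'
from h import *
def masks(d):
    hsv=cv2.cvtColor(d["image"],cv2.COLOR_BGR2HSV); h,s,v=cv2.split(hsv)
    o=((h<=9)&(s>190)&(v>110)).astype(np.uint8)
    n,l,st,c=cv2.connectedComponentsWithStats(o); i=1+np.argmax(st[1:,4])
    return (l==i),hsv
def circ(P):
    A=np.c_[2*P[:,:2],np.ones(len(P))]; x=np.linalg.lstsq(A,(P[:,:2]**2).sum(1),rcond=None)[0]
    return x[:2],np.sqrt(x[2]+x[:2]@x[:2])
def sq(P):
    "minAreaRect of world xy in mm"
    (c,w,a)=cv2.minAreaRect((P[:,:2]*1000).astype(np.float32)); return np.round(c,1),np.round(w,1),round(a,1)
E
python3 - <<'E'
from m import *
for n in("top","side"):
    d=cap(n); C=cloud(d); m,hsv=masks(d); P=C[m]
    print(n,"orange px",m.sum(),"z",np.percentile(P[:,2],[1,50,99]).round(3))
    t=P[(P[:,2]>.058)&(P[:,2]<.07)]; print(" collar top",len(t),circ(t) if len(t) else 0, sq(t))
    hull=cv2.convexHull(np.argwhere(m)[:,::-1].astype(np.int32))[:,0]
    f=P[P[:,2]<.02]; print(" flange",sq(f))
    # housing top
    w=(hsv[...,1]<60)&(hsv[...,2]>130)&(abs(C[...,2]-.06)<.006)
    k,l,st,c=cv2.connectedComponentsWithStats(w.astype(np.uint8)); i=1+np.argmax(st[1:,4])
    Q=C[l==i]; print(" housing",c[i].round(),sq(Q),np.median(Q[:,2]).round(4))
    ctr=Q[:,:2].mean(0); r=np.hypot(*(C[...,:2]-ctr).transpose(2,0,1))
    s=C[(r<.05)&(C[...,2]>.0655)&(C[...,2]<.075)]; print(" shoulder",len(s),sq(s),np.median(s[:,2]))
    s=C[(r<.05)&(C[...,2]>.08)&(C[...,2]<.13)]; print(" shaft",len(s),s.mean(0),s[:,2].max(),sq(s))
    if n=="top":
        I=d["image"]; cr=[I[y-40:y+40,x-40:x+40] for x,y in((347,180),(219,197))]
        cv2.imwrite("pics/crop.png",cv2.resize(np.hstack(cr),(800,400),interpolation=cv2.INTER_CUBIC))
E
```

```text
top orange px 320 z [0.006 0.029 0.068]
 collar top 63 (array([ 0.63686271, -0.20836022]), np.float64(0.027509552048173916)) (array([ 632.4, -198.1]), array([58. , 34.4]), 26.5)
 flange (array([ 631.5, -198.6]), array([82.1, 55.7]), 44.3)
 housing [219. 201.] (array([571.8,  35.6]), array([178.9, 148.8]), 12.5) 0.0612
 shoulder 626 (array([562.4,  33.4]), array([86.4, 89.2]), 49.2) 0.06938269022451105
 shaft 234 [0.56955917 0.03443591 0.10111566] 0.12176201711033963 (array([572.3,  36.2]), array([33.3, 32.6]), 56.2)Traceback (most recent call last):
  File "<stdin>", line 3, in <module>
  File "m.py", line 5, in masks
    n,l,st,c=cv2.connectedComponentsWithStats(o); i=1+np.argmax(st[1:,4])
                                                      ~~~~~~~~~^^^^^^^^^^
    return _wrapfunc(a, 'argmax', axis=axis, out=out, **kwds)
    return bound(*args, **kwds)
ValueError: attempt to get argmax of an empty sequence
```

View pics/crop.png

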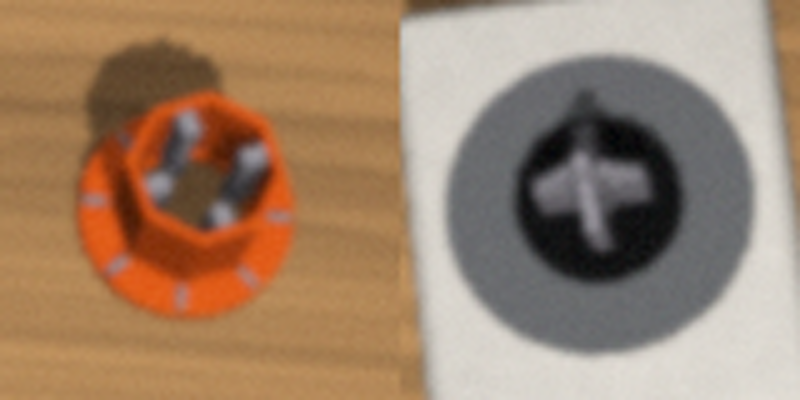

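The crop shows the orange rotor with four grey teeth in its bore (left), and the cross-shaped shaft on the black shoulder (right). Next is a wrist look at the shaver on the way, then the rotor.

```bash
cat >> m.py <<'E'
def down(yaw): return R.from_euler("z",yaw)*R.from_euler("x",np.pi)
def best(pos,yaw,ext=None):
    "quarter turn of yaw that keeps the last joint most central"
    c=[]
    for k in range(4):
        y=yaw+k*np.pi/2; rv=down(y).as_rotvec(); q=inverse_kinematics(pos,rv)
        if q is not None: c.append((abs(q[5]),y))
    return min(c)[1]
E
python3 - <<'E'
from m import *
for n,x,y,z in(("shaver",.572,.036,.36),("rotor",.632,-.2,.33)):
    T=cams  # noqa
    yaw=best([x,y,z],0.); rv=down(yaw)
    d0=cams.capture("wrist")["T_tool_cam"] if n=="shaver" else d0
    off=rv.as_matrix()@d0[:3,3]; a=rv.as_matrix()@d0[:3,2]
    h=(z+off[2]-.07)/-a[2]; aim=off+a*h     # where the axis meets z=.07
    p=[x-aim[0],y-aim[1],z]
    manip.move_pose(p,rv.as_rotvec()); manip.dwell(.3); d=cap("wrist")
    print(n,yaw,np.array(p).round(3),"cam",d["T"].round(3).tolist(),"q",manip.state()["joint_pos"].round(2),manip.state()["clock"])
    cv2.imwrite(f"pics/w_{n}.png",d["image"]); np.savez(f"w_{n}.npz",**{k:d[k] for k in("image","z_map","intrinsics","T")})
I=np.hstack([cv2.imread(f"pics/w_{n}.png") for n in("shaver","rotor")])
cv2.imwrite("pics/w.png",cv2.resize(I,(800,300),interpolation=cv2.INTER_AREA))
E
```

```text
shaver 1.5707963267948966 [0.572 0.093 0.36 ] cam [[1.0, 0.002, -0.0, 0.572], [0.001, -0.958, -0.286, 0.167], [-0.001, 0.286, -0.958, 0.506], [0.0, 0.0, 0.0, 1.0]] q [ 0.12  0.03  1.65 -0.    1.46  0.12] 2.9417
rotor 1.5707963267948966 [ 0.632 -0.152  0.33 ] cam [[1.0, 0.002, 0.001, 0.632], [0.003, -0.958, -0.286, -0.077], [0.0, 0.286, -0.958, 0.477], [0.0, 0.0, 0.0, 1.0]] q [-0.27  0.18  1.54  0.    1.42 -0.27] 4.2917
```

View pics/w.png

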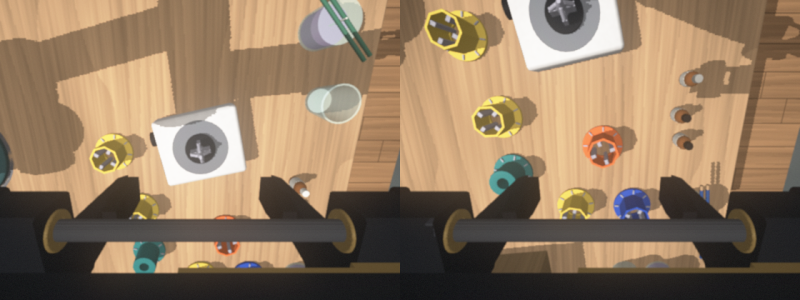

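```bash
cat > an.py <<'E'
from m import *
def cross4(P,c,r0,r1):
    q=P[:,:2]-c; r=np.hypot(*q.T); k=(r>r0)&(r<r1); a=np.arctan2(q[k,1],q[k,0])
    m=np.exp(4j*a).mean(); return np.degrees(np.angle(m))/4,abs(m),k.sum()
def rotor(d):
    C=cloud(d); hsv=cv2.cvtColor(d["image"],cv2.COLOR_BGR2HSV); h,s,v=cv2.split(hsv)
    o=((h<=13)&(s>150)&(v>90)); n,l,st,c=cv2.connectedComponentsWithStats(o.astype(np.uint8))
    i=1+np.argmin(np.hypot(c[1:,0]-284,c[1:,1]-203)+1e3*(st[1:,4]<150)); o=l==i
    P=C[o]; t=P[(abs(P[:,2]-.064)<.006)]; f=P[P[:,2]<.02]
    print("orange",o.sum(),c[i],"z",np.percentile(P[:,2],[1,99]).round(4),"top",len(t),circ(t)[0].round(4),circ(t)[1].round(4),sq(t),"flange",sq(f))
    # rim hull by ray onto z=.064
    hull=cv2.fillConvexPoly(np.zeros((420,560),np.uint8),cv2.convexHull(np.argwhere(o)[:,::-1].astype(np.int32)),1)>0
    g=hull&(s<90)&(v>110)&(C[...,2]>.03)
    (x,y),_=circ(t); 
    print("teeth",g.sum(),"z",np.percentile(C[g][:,2],[5,50,95]).round(3))
    G=C[g&(abs(C[...,2]-.06)<.012)]
    for c0 in (np.array([x,y]),np.array(sq(t)[0])/1000): print(" yaw of teeth",cross4(G,c0,.01,.028))
    return t,G
def shaver(d):
    C=cloud(d); hsv=cv2.cvtColor(d["image"],cv2.COLOR_BGR2HSV); h,s,v=cv2.split(hsv)
    w=(s<60)&(v>130)&(abs(C[...,2]-.06)<.006)
    n,l,st,c=cv2.connectedComponentsWithStats(w.astype(np.uint8)); i=1+np.argmax(st[1:,4])
    H=C[l==i]; c0=np.array(sq(H)[0])/1000; print("housing",sq(H),np.median(H[:,2]))
    r=np.hypot(*(C[...,:2]-c0).transpose(2,0,1))
    b=(r<.045)&(v<70)&(abs(C[...,2]-.068)<.005); print("shoulder",sq(C[b]),np.median(C[b][:,2]))
    S=C[(r<.04)&(C[...,2]>.085)&(C[...,2]<.097)]; print("teeth",len(S),sq(S),cross4(S,c0,.01,.024))
    T=C[(r<.04)&(C[...,2]>.108)]; print("tip",len(T),T.mean(0),T[:,2].max())
E
python3 - <<'E'
from an import *
shaver(dict(np.load("w_shaver.npz"))); d=dict(np.load("w_rotor.npz")); rotor(d)
I=d["image"][155:255,234:334]; J=np.load("w_shaver.npz")["image"][145:265,220:340]
cv2.imwrite("pics/c2.png",np.hstack([cv2.resize(x,(400,400),interpolation=cv2.INTER_CUBIC) for x in(I,J)]))
E
```

```text
housing (array([574.1,  36. ]), array([178.3, 147.8]), 12.6) 0.0601974045343843
shoulder (array([0., 0.]), array([0., 0.]), 0.0) nan
teeth 106 (array([574.4,  35.6]), array([32.5, 33.7]), 57.9) (np.float64(11.739951073543928), np.float64(0.8043445954470456), np.int64(82))
tip 90 [0.57417411 0.03662151 0.11244389] 0.11970248977564613
orange 1590 [283.51761006 201.82893082] z [0.0061 0.0656] top 394 [ 0.6395 -0.2096] 0.0278 (array([ 639.7, -210.1]), array([57.8, 58. ]), 21.7) flange (array([ 638.2, -204.2]), array([87. , 76.1]), 9.0)
teeth 268 z [0.034 0.061 0.063]
 yaw of teeth (np.float64(21.14535451670244), np.float64(0.8747623848291893), np.int64(201))
 yaw of teeth (np.float64(21.017767209302537), np.float64(0.8666743875784758), np.int64(201))
  return _methods._mean(a, axis=axis, dtype=dtype,
  ret = ret.dtype.type(ret / rcount)
```

View pics/c2.png

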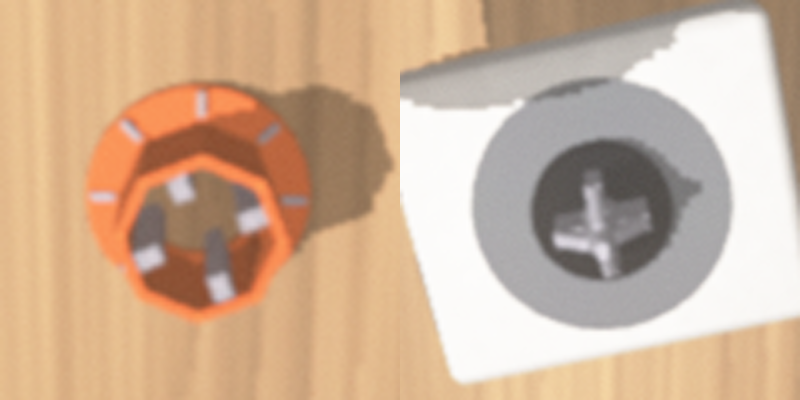

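The close crops show the bore teeth of the orange rotor (left) and the shaft cross (right) clearly.

| Item | Position (m) | Yaw |
|---|---|---|
| Rotor | (0.640, -0.210) | -23.5° |
| Shaft | (0.574, 0.036) | 12.2° |

I'll pick it up now.

```bash
python3 - <<'E'
from an import *
p=np.array([.6396,-.2098]); rv=down(np.radians(66.4)).as_rotvec()
manip.set_gripper(.086,40)
manip.move_pose([*p,.13],rv); manip.move_linear([*p,.026],.1)
print(manip.state()["contact_force"].round(1),manip.state()["tool_pos"])
manip.set_gripper(.0,40); s=manip.state(); print(s["gripper_width"],s["grasp_force"],s["contact_force"].round(1))
manip.move_linear([*p,.21],.15); manip.dwell(.2)
s=manip.state(); print(s["gripper_width"],s["grasp_force"],s["contact_force"].round(1),s["clock"])
q=np.array([.574,.036]); manip.move_pose([*q,.21],down(np.radians(102.2)).as_rotvec()); manip.dwell(.3)
s=manip.state(); print(s["tool_pos"].round(4),s["contact_force"].round(1),s["moment"].round(2),s["clock"],s["joint_pos"].round(2))
d=cap("side"); cv2.imwrite("pics/s2.png",cv2.resize(d["image"][60:260,180:380],(500,500)))
w=cap("wrist")["image"]; cv2.imwrite("pics/s3.png",np.hstack([cv2.resize(d["image"][60:240,180:380],(400,360)),cv2.resize(w,(400,360))]))
E
```

```text
[-0.1 -0.1  0.1] [ 0.64040152 -0.21009356  0.02694313]
0.05757833838033113 39.99993444420397 [-0.7  0.8  2.7]
0.05797751323356674 40.000061597675085 [-0.5  0.4 -2.5] 8.675
[0.5744 0.0349 0.2099] [-0.  -0.3 -3.8] [-0.04  0.07  0.03] 9.975 [ 0.02  0.1   1.85 -0.    1.19 -0.19]
```

View pics/s3.png

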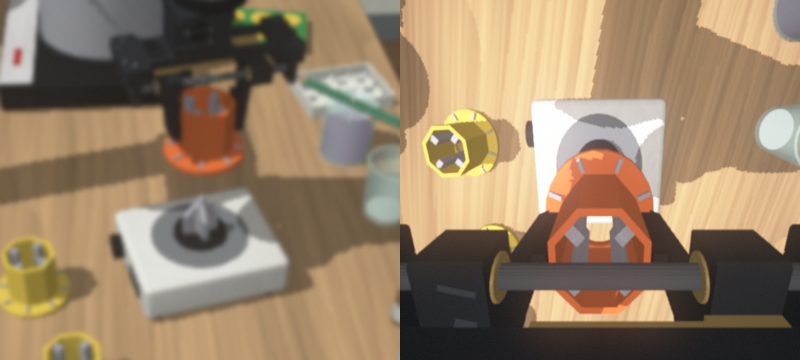

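The rotor is held upright and square above the shaft (side view, around 207,130). Next I descend in small steps, watching the force.

```bash
cat > ins.py <<'E'
from an import *
def go(x,y,z,yaw,rate=.06):
    manip.move_linear([x,y,z],rate,rot=down(np.radians(yaw)).as_rotvec()); return manip.state()
def descend(x,y,z0,yaw,lim=25,zend=.093):
    z=z0; s=None
    while z>zend:
        z=max(z-.004,zend); s=go(x,y,z,yaw,.05); f=s["contact_force"]
        print(z.__round__(4),s["tool_pos"].round(4),f.round(1),s["moment"].round(2))
        if np.linalg.norm(f)>lim: break
    print("t",s["clock"],s["gripper_width"]); return s
E
python3 - <<'E'
from ins import *
go(.5738,.0365,.150,102.2,.12); descend(.5738,.0365,.150,102.2)
E
```

```text
0.146 [0.5742 0.0365 0.1466] [ 0.4 -0.8 -2.9] [-0.07  0.06 -0.05]
0.142 [0.5736 0.0365 0.1417] [ 0.2  1.  -2.6] [ 0.    0.04 -0.03]
0.138 [0.5734 0.0365 0.1375] [ 0.4 -0.5 -3.5] [-0.04  0.06  0.01]
0.134 [0.5735 0.0365 0.1335] [ 0.1  0.2 -3.3] [-0.07  0.02 -0.04]
0.13 [0.5735 0.0365 0.1296] [-0.7  0.3 -3. ] [0.   0.01 0.05]
0.126 [0.5735 0.0365 0.1256] [ 0.4  0.5 -3.6] [-0.05  0.03 -0.  ]
0.122 [0.5735 0.0365 0.1216] [-0.3  0.4 -2.9] [-0.01  0.04  0.02]
0.118 [0.5735 0.0365 0.1176] [-0.6  0.4 -2.4] [-0.07  0.01 -0.05]
0.114 [0.5735 0.0365 0.1136] [ 0.2  0.3 -3.4] [-0.08  0.05  0.03]
0.11 [0.5735 0.0365 0.1096] [-0.8 -0.9 -3.6] [-0.07  0.07 -0.02]
0.106 [0.5735 0.0365 0.1056] [-0.6  0.4 -2.6] [-0.01  0.1   0.05]
0.102 [0.5735 0.0365 0.1016] [-0.1  0.2 -3.8] [-0.    0.08  0.02]
0.098 [0.5735 0.0365 0.0976] [-0.2 -0.9 -2.8] [-0.05  0.03  0.03]
0.094 [0.5744 0.0365 0.0943] [ 1.  -0.7 -1.1] [-0.05 -0.12  0.02]
0.093 [0.5744 0.0365 0.0943] [-1.9  0.3  5.2] [-0.08  0.41 -0.  ]
t 14.475 0.057636446783720145
```

The teeth have meshed and it made contact at the seated height. A light press to seat it, then release, retreat and check.

```bash
python3 - <<'E'
from ins import *
s=go(.5738,.0365,.0915,102.2,.05); print(s["tool_pos"].round(4),s["contact_force"].round(1))
s=go(.5738,.0365,.0935,102.2,.05)
manip.set_gripper(.086); s=manip.state(); print(s["tool_pos"].round(4),s["contact_force"].round(1),s["gripper_width"])
manip.move_linear([.5738,.0365,.24],.15); manip.move_pose([.5738,.15,.33],down(np.radians(102.2)).as_rotvec()); manip.dwell(.3)
d=cap("side"); C=cloud(d); t=cap("top")
for n,e in(("side",d),("top",t),("wrist",cap("wrist"))):
    C=cloud(e); h,s,v=cv2.split(cv2.cvtColor(e["image"],cv2.COLOR_BGR2HSV))
    P=C[(h<=13)&(s>150)&(v>90)&(np.hypot(C[...,0]-.574,C[...,1]-.036)<.06)]
    T=P[P[:,2]>.12]; F=P[P[:,2]<.095]
    print(n,len(P),"top z",np.median(T[:,2]) if len(T) else 0,sq(T) if len(T) else 0,"flange z",np.median(F[:,2]) if len(F) else 0,[np.median(F[F[:,k]>.574*(k==0)+.036*(k==1)][:,2]).round(4) for k in(0,1)])
cv2.imwrite("pics/end.png",np.hstack([cv2.resize(d["image"][80:260,180:380],(400,360)),cv2.resize(t["image"][120:300,120:320],(400,360))]))
print(manip.state()["clock"])
E
```

```text
[0.5744 0.0365 0.0943] [-6.3 -0.1 13.7]
[0.5738 0.0365 0.0934] [-0.9  0.  -0.6] 0.08586980728273126
side 786 top z 0.12885831864814862 (array([573.7,  33.4]), array([59.3, 60.7]), 14.2) flange z 0.07634696642651762 [np.float64(0.0761), np.float64(0.0752)]
top 1258 top z 0.1324607730407661 (array([573.2,  36.4]), array([59.4, 58. ]), 10.3) flange z 0.0777416224125605 [np.float64(0.0776), np.float64(0.078)]
wrist 681 top z 0.1319175792427547 (array([574.4,  37. ]), array([56.6, 56.3]), 55.9) flange z 0.07604235321797942 [np.float64(0.076), np.float64(0.076)]
17.7667
```

View pics/end.png

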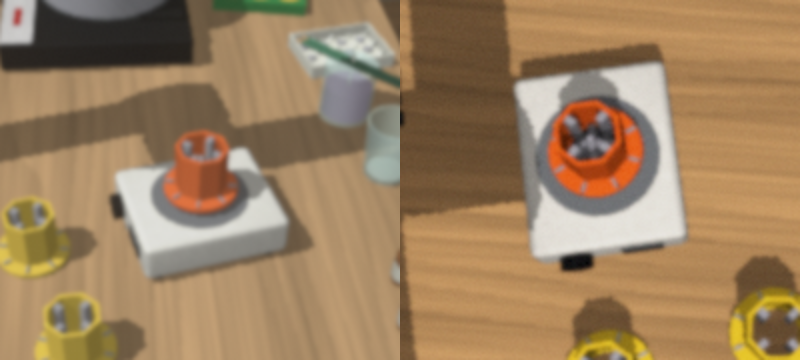

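The rotor sits flat on the shoulder: flange top at 0.076 m and collar top at 0.132 m, both as expected when home. The gripper is clear, so I'm handing the job in.

```bash
python3 -c "
from cell import order
print(order.close_job())"
```

```text
the job is handed in; nothing more can be done
None
```

The orange four-toothed rotor is meshed and seated flat on the shaver's shoulder, released with the arm clear and the teal rotor left alone; handed in at about 18 s (limit 40 s).

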